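# Bin the scrap hardware, then draw a slide pin and hold it level for inspection

### The arm

A 7-joint arm with a two-finger parallel gripper is mounted at the origin on the work surface. World frame = base frame: x ahead of the robot, y to its left, z up, the work surface at z = 0. Lengths are in m, angles in rad, forces in N, time in s.
With the tool pointing down it reaches from about 0.425 to 0.925 m from the base axis. Payload 6.8 kg.
Tool frame: the origin (TCP) lies between the finger pads, 19 mm behind the fingertips; this is the grasp point; z points along the fingers, y is the line along which they close (so a half turn about z gives the same grasp; the last joint's range is limited). The gripper opens to 85 mm and grips with 20 to 120 N. Pads are 22 mm wide; open, the fingers measure 114 mm over their backs; the gripper's body (76 mm by 85 mm) begins 54 mm behind the grasp point. The pads swing forward as they close: fully open they stand 13 mm farther back than shut.
Start: joints at [1.016, 0.477, 0.022, 1.555, -0.011, 1.109, -0.083], TCP at [0.292, -0.609, 0.25] pointing down, gripper open.
Joint ranges: [-2.96, 2.96], [-0.34, 2.1], [-1.41, 1.46], [0.24, 2.44], [-1.37, 4.51], [0.17, 1.92], [-2.96, 2.96]. Speed limits (rad/s): [2.39, 2.39, 3.14, 3.14, 3.14, 3.14, 3.14].

### API

Orientations are given as a unit quaternion [w, x, y, z].
In Python, from station import bot gives the robot as it stands.
- The arm moves only by the tool jog_arm, never from a script. Its argument "rows" is a list of rows, each an object of numbers: "fingers": the finger opening in mm, from 0 to 85.4; "x", "y", "z": the shift along the tool's x, y, z in mm; "ax", "ay", "az": the turn, a rotation vector about the tool's x, y, z in degrees. A call has exactly 8 rows; each row shifts and turns the commanded pose from where the row before left it, along the tool's axes as they then stand; what a row does not reach is not made up. A row lasts 1/10 s, in which the tool goes at most 50 mm and 8.59 degrees, less where a joint would pass 70% of its speed; a pose out of reach is approached as far as the arm can. A call with a gripper value outside its range is refused whole. The fingers move at their own pace and stop on an object; "force" is the grip in N (left out, the last holds). Time passes only in rows, so rows that do not move let the fingers close, or fill a call up. It gives the time, the measured TCP pose, the force, the opening and the grip force at its end, in the units of the state.
- bot.get_obs(): the state, without advancing time (a new reading comes with each control period).
- bot.read_camera(name): name is "side" or "top" or "wrist"; returns a dict with "pixels" (384x512x3 uint8, red, green, blue), "vertical_fov" (degrees; the focal length in pixels is half the picture's height over the tangent of half this angle, whatever the lens; pixels are square), "cx", "cy" (the principal point, pixels), "world_from_camera" (4x4, takes a point from camera to world coordinates). Camera axes: x right, y down, z forward; pixel columns grow to the right and rows downward; lengths in m; the calibration is good to about 2 mm. The wrist camera is an equidistant fisheye: a pixel r from the principal point sees the ray r / f radians off the axis. A picture is of the moment at which its call begins. There is no depth.
- bot.hand_in(): hands the job in; it is judged then, once.
The state is a dict: "t": time; "q": joint angles; "joint_vel": joint speeds; "joint_torque": joint torques, N m; "eef_pos": TCP position; "tool_rot": TCP orientation; "contact_force": force on the tool from outside, world axes, zero at the start; "torque": the same for the moment, N m; "gripper_width": opening from 0.0 (shut) to 1.0 (fully open); "grasp_force": force on a finger pad.
Only numpy, scipy, OpenCV 4.12 (cv2) and the standard library are available. Lean on these libraries where they do the work, as an engineer would, in place of code of your own. Each camera call takes 0.05 s, during which the arm holds its last target. There are 200 camera calls.

### The job

Put the worn bronze bushing, the copper crush washer and the steel pad clip into the blue scrap bin, and only then draw the zinc-plated slide pin out of its slanted black holder, turn it level and hold its middle over the white inspection tile, at least 15 cm above the bench. Finish while still holding the pin there, level and still, with nothing but the gripper carrying it. Do not disturb the red seal pick or the grease pot.

Things in the scene. Friction and masses are not known exactly. Their poses are not given: they have to be found in the camera images.
- bin: blue open-topped steel scrap bin fixed to the bench, 160 (x) x 200 (y) x 50 high mm, walls and floor 4 mm; origin at the centre of its underside on the bench, z up
- bushing: worn bronze bushing, a tube 26 mm outside and 14 mm inside diameter, 30 mm tall, standing on the bench; origin at the centre of its underside, z along the tube
- washer: copper crush washer lying flat, 24 mm outside and 12 mm inside diameter, 6 mm thick; origin at the centre of its underside
- clip: dark steel pad clip, an open channel lying open side up, 45 mm long along its x, 20 mm wide along its y, 18 mm tall, metal 3 mm thick; origin at the centre of its underside; easily gripped across its 20 mm width
- holder: fixed slanted holder: black block 50 x 50 mm on a dark steel foot 100 (x) x 70 (y) mm; highest point of the block 83 mm above the bench; its bore leans 40 degrees from vertical, the open end towards the holder's -x; origin under the centre of the foot, on the bench
- holder_mouth (a point): centre of the bore's open end, 67 mm above the bench; the bore is 13.5 mm wide and 36 mm deep
- holder_socket (a point): centre of the blind bottom of the bore, 36 mm below the mouth along the bore
- pin: zinc-plated steel slide pin, about 90 g: 12 mm diameter shank 98 mm long, then an 18 mm diameter, 8 mm thick head; origin at the centre of the shank's lower end, z along the pin towards the head; starts loose in the holder's bore, 36 mm deep, leaning about 40 degrees with its head towards the holder's -x; draw it over 36 mm along its axis to free it
- pin_mid (a point): middle of the pin on its axis, 53 mm from its lower end
- pin_grip (a point): a good place to grip the shank, on the axis 68 mm from its lower end (32 mm out of the bore); with the tool pointing straight down and the fingers closing along the holder's y axis they clear the block
- tile: white ceramic inspection tile with a narrow black rubber edge, fixed flat on the bench, over all 120 (x) x 150 (y) x 6 mm; origin at the centre of its underside, z up
- pick: red-handled seal pick lying on the bench, handle 95 x 15 x 15 mm with a thin 74 mm hooked steel shank; origin at the front end of the handle at bench level, handle along its -x; leave alone
- pot: white grease pot with a yellow cap, about 60 mm diameter, 50 mm tall; origin at the centre of its underside; leave alone
Things that resemble listed ones, but are neither listed nor needed, are in the scene too. Leave any purple or turquoise look-alike of the holder alone.

How it is judged:
By the outcome, as a careful person would: the job done as asked, in the order asked, and still so for the second after the job is handed in, while the arm keeps its last pose, push and grip.
It also fails if it takes over 72 s, if anything falls off the work surface, if the arm or the gripper's body presses on something with over 40 N, if the wrist force passes 120 N, or if a joint passes its speed limit or range.

## Working session

There is one attempt and no reset: what is moved stays moved. The work goes in short steps, Python scripts to look and compute and a tool call to move; the robot and the scene stay as the last step left them, time stands still between calls to the robot, and variables do not carry over. Pictures are saved under pics/ and viewed, at most 10 in all, crops included, and the job is handed in when it is done.

Besides the shell and the picture viewer there is one more tool, called after "Call:" by a JSON object that holds its "api" and its "payload", one argument or row to a line. jog_arm: Moves the arm, as the interface text tells. Its arguments: {"type":"object","properties":{"rows":{"type":"array","items":{"type":"object","properties":{"fingers":{"type":"number"},"x":{"type":"number"},"y":{"type":"number"},"z":{"type":"number"},"ax":{"type":"number"},"ay":{"type":"number"},"az":{"type":"number"}}}},"force":{"type":"number"}},"required":["rows"]}

```bash
mkdir -p pics
cat > h.py <<'E'
import numpy as np,cv2
from station import bot
from scipy.spatial.transform import Rotation as R
def cam(n):
    c=bot.read_camera(n); c['n']=n; return c
def ray(c,u,v):
    T=np.array(c['world_from_camera']); h=c['pixels'].shape[0]
    f=h/2/np.tan(np.radians(c['vertical_fov'])/2)
    a,b=(u-c['cx'])/f,(v-c['cy'])/f
    if c['n']=='wrist':
        r=np.hypot(a,b)+1e-12; d=np.array([a/r*np.sin(r),b/r*np.sin(r),np.cos(r)])
    else: d=np.array([a,b,1.]); d/=np.linalg.norm(d)
    return T[:3,3],T[:3,:3]@d
def plane(c,u,v,z):
    o,d=ray(c,u,v); return o+d*(z-o[2])/d[2]
def tri(r1,r2):
    (o,d),(p,e)=r1,r2
    s=np.linalg.lstsq(np.c_[d,-e],p-o,rcond=None)[0]
    a,b=o+s[0]*d,p+s[1]*e; return (a+b)/2,np.linalg.norm(a-b)
def proj(c,P):
    T=np.array(c['world_from_camera']); h=c['pixels'].shape[0]
    f=h/2/np.tan(np.radians(c['vertical_fov'])/2)
    p=T[:3,:3].T@(np.array(P)-T[:3,3])
    if c['n']=='wrist':
        r=np.hypot(p[0],p[1])+1e-12;t=np.arctan2(r,p[2]);return c['cx']+f*t*p[0]/r,c['cy']+f*t*p[1]/r
    return c['cx']+f*p[0]/p[2],c['cy']+f*p[1]/p[2]
def save(c,name,crop=None,k=1):
    im=c['pixels'][:,:,::-1]
    if crop: x0,y0,x1,y1=crop; im=im[y0:y1,x0:x1]
    cv2.imwrite('pics/'+name,cv2.resize(im,None,fx=k,fy=k,interpolation=cv2.INTER_CUBIC))
E
python3 - <<'E'
from h import *
import pickle
ims=[cam(n) for n in('top','side')]
pickle.dump(ims,open('c.pkl','wb'))
cv2.imwrite('pics/a.png',cv2.resize(ims[0]['pixels'][:,:,::-1],(800,600),interpolation=cv2.INTER_CUBIC))
cv2.imwrite('pics/b.png',cv2.resize(ims[1]['pixels'][:,:,::-1],(800,600),interpolation=cv2.INTER_CUBIC))
for c in ims: print(c['vertical_fov'],c['cx'],c['cy'],np.round(c['world_from_camera'],3).tolist())
o=bot.get_obs();print(o['t'],o['eef_pos'],o['tool_rot'],R.from_quat(np.roll(o['tool_rot'],-1)).as_matrix().round(2).tolist())
E
```

```text
43.4205307635021 255.0826790757861 185.81377501973762 [[-0.034, -0.975, 0.219, 0.258], [-0.999, 0.032, -0.011, 0.075], [0.003, -0.219, -0.976, 1.326], [0.0, 0.0, 0.0, 1.0]]
54.47513502828111 255.72726246610813 197.1038764236831 [[-0.976, -0.133, 0.17, 0.347], [-0.216, 0.577, -0.788, 0.909], [0.007, -0.806, -0.592, 0.716], [0.0, 0.0, 0.0, 1.0]]
0.1 [ 0.29138039 -0.60829408  0.24909843] [-8.25815976e-04  9.75153395e-01  2.21529033e-01 -2.49282027e-04] [[0.9, 0.43, -0.0], [0.43, -0.9, 0.0], [-0.0, -0.0, -1.0]]
```

View pics/a.png

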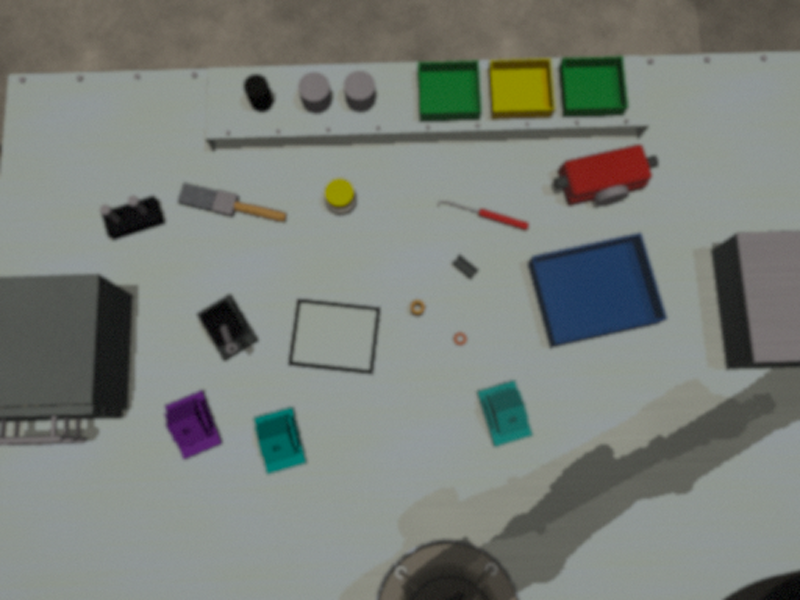

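View pics/b.png

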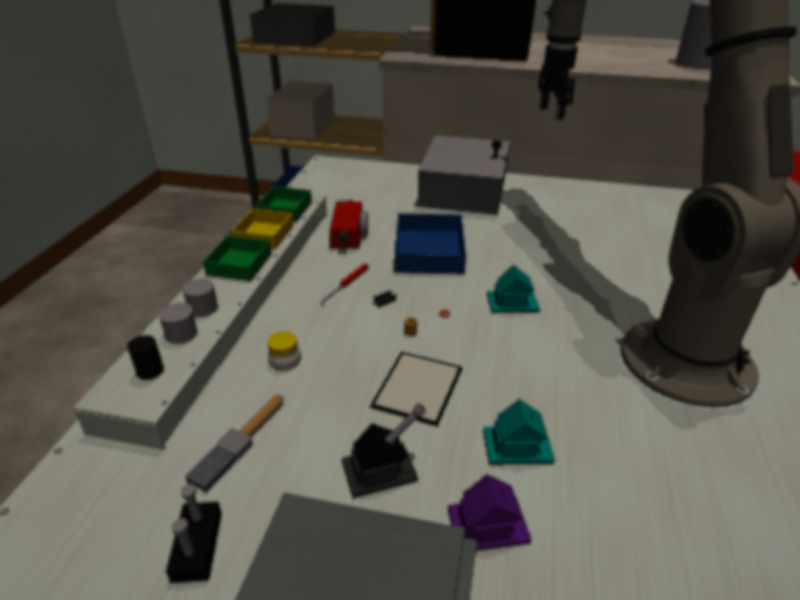

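The top view (800x600) shows the bushing at (417,308), washer (460,338), clip (465,266), bin (597,290), tile (335,336) and pot (340,195), with the pick at (490,215). There are two black candidates for the holder. The one at (228,327) has a single slanted pin on a foot, so it fits. The one at (133,217) is a rack with two upright pins. The purple and turquoise blocks are decoys.

Next I'll measure by colour and confirm with one crop.

Run:
```python
from h import *
import pickle
t,s=pickle.load(open('c.pkl','rb'))
for n,c in(('t',t),('s',s)):
    hsv=cv2.cvtColor(c['pixels'],cv2.COLOR_RGB2HSV)
    M={'blue':((108,120,30),(125,255,255),.025),'bronze/cop':((3,70,60),(20,255,255),.02),'dark':((0,0,0),(180,110,75),.009)}
    for k,(a,b,z) in M.items():
        m=cv2.inRange(hsv,a,b); 
        N,_,st,ce=cv2.connectedComponentsWithStats(m)
        for i in range(1,N):
            if 25<st[i,4]<6000 and ce[i,1]<330:
                p=plane(c,*ce[i],z)
                cn=[q for q in cv2.findContours((_==i).astype(np.uint8),0,2)[0]][0]
                L=cv2.minAreaRect(cn)
                ax=[plane(c,*q,z)[:2] for q in cv2.boxPoints(L)]
                e=[(round(np.linalg.norm(ax[j+1]-ax[j])*1e3),round(np.degrees(np.arctan2(*(ax[j+1]-ax[j])[::-1])))) for j in(0,1)]
                if abs(p[0])<1.2: print(n,k,st[i,4],ce[i].round(1),p.round(3),e)
a=cv2.resize(t['pixels'][175:245,110:290],(800,311),interpolation=cv2.INTER_CUBIC)
b=cv2.resize(s['pixels'][230:325,200:380],(500,264),interpolation=cv2.INTER_CUBIC)
o=np.zeros((580,800,3),np.uint8);o[:311]=a;o[311:575,:500]=b
cv2.imwrite('pics/c.png',o[:,:,::-1])
```

```text
t blue 144 [404.9 167.8] [ 0.587 -0.358  0.025] [(38, -58), (109, -152)]
t blue 472 [365.5 170.7] [ 0.582 -0.248  0.025] [(160, -78), (82, -172)]
t blue 51 [394.8 174.7] [ 0.568 -0.328  0.025] [(33, -48), (35, -140)]
t blue 29 [354.6 184.1] [ 0.545 -0.214  0.025] [(29, -78), (23, -171)]
t blue 239 [402.8 197.8] [ 0.502 -0.344  0.025] [(100, -79), (83, -173)]
t blue 162 [357.  203.6] [ 0.49  -0.217  0.025] [(45, -89), (79, 178)]
t blue 44 [372.5 211. ] [ 0.468 -0.257  0.025] [(30, -78), (33, -171)]
t bronze/cop 201 [165.8 134.9] [0.707 0.309 0.02 ] [(19, -12), (96, -105)]
t bronze/cop 61 [266.8 196.4] [0.519 0.03  0.02 ] [(22, -92), (25, 178)]
t bronze/cop 36 [294.  216.6] [ 0.46  -0.043  0.02 ] [(16, -92), (19, 177)]
t dark 81 [370.7  66. ] [ 0.905 -0.294  0.009] [(76, -35), (147, -129)]
t dark 268 [164.9  58.6] [0.949 0.315 0.009] [(44, -65), (76, -158)]
t dark 122 [203.2  66.4] [0.92  0.202 0.009] [(54, -77), (32, -169)]
t dark 119 [230.8  65.7] [0.92  0.12  0.009] [(53, -81), (31, -172)]
t dark 50 [287.   75.3] [ 0.883 -0.045  0.009] [(110, -90), (12, 178)]
t dark 26 [417.2 103.2]
[... 2273 characters left out ...]
, -87), (112, 146)]
s dark 94 [245.5 190.9] [ 0.59  -0.058  0.009] [(51, -132), (40, 116)]
s dark 231 [ 47.7 196.3] [1.198 0.113 0.009] [(109, -131), (69, 133)]
s dark 26 [330.5 199. ] [ 0.315 -0.076  0.009] [(0, 0), (80, 13)]
s dark 471 [ 92.5 228. ] [0.973 0.219 0.009] [(51, -132), (144, 132)]
s dark 1830 [246.1 288.8] [0.492 0.336 0.009] [(350, -91), (150, 160)]
s dark 66 [182.  233.3] [0.715 0.184 0.009] [(51, -157), (26, 115)]
s dark 34 [  1.9 239.9] [1.187 0.319 0.009] [(37, -49), (14, -167)]
s dark 557 [137.1 298.5] [0.733 0.42  0.009] [(117, -105), (49, 147)]
s dark 31 [338. 296.] [0.276 0.309 0.009] [(0, 0), (71, 13)]
s dark 64 [  2. 307.] [1.021 0.51  0.009] [(47, -49), (16, -167)]
```

View pics/c.png

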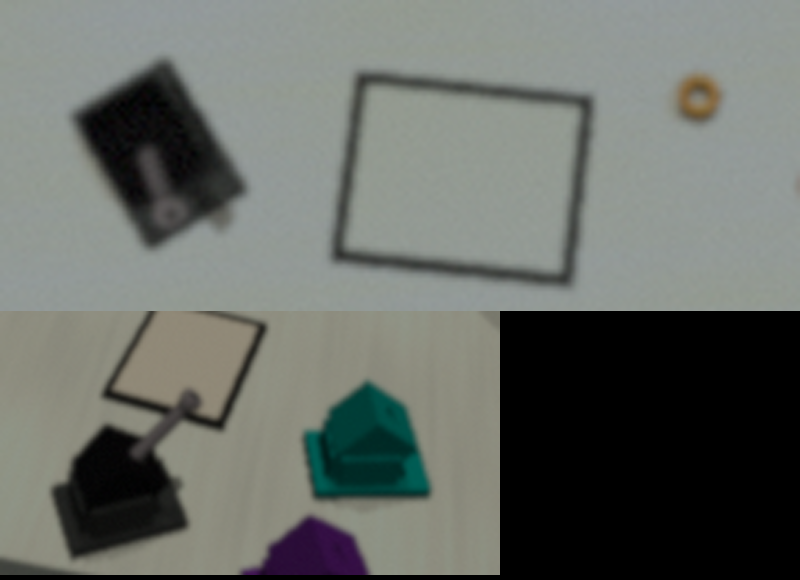

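Crop confirmed: the black slanted holder with the zinc pin is at crop (155,170), head at (168,210), and the other blocks are decoys. Moving over the small parts.

Call:
{"api": "jog_arm", "payload": {
  "rows": [
    {"x":25,"y":-28,"z":2,"fingers":60},
    {"x":25,"y":-28,"z":2},
    {"x":25,"y":-28,"z":2},
    {"x":25,"y":-28,"z":2},
    {"x":25,"y":-28,"z":2},
    {"x":25,"y":-28,"z":2},
    {"x":25,"y":-28,"z":2},
    {"x":25,"y":-28,"z":2}
  ]
}}

```text
invalid input
```

Call:
{"api": "jog_arm", "payload": {
  "rows": [
    {"x":25,"y":-28,"z":3,"fingers":60},
    {"x":25,"y":-28,"z":3},
    {"x":25,"y":-28,"z":3},
    {"x":25,"y":-28,"z":3},
    {"x":25,"y":-28,"z":3},
    {"x":25,"y":-28,"z":3},
    {"x":25,"y":-26,"z":3},
    {"x":15,"y":-15,"z":3}
  ]
}}

```text
invalid input
```

```bash
cat >> h.py <<'E'
def st():
    o=bot.get_obs();M=R.from_quat(np.roll(o['tool_rot'],-1)).as_matrix();p=np.array(o['eef_pos'])
    print('t',round(o['t'],2),'p',p.round(4),'psi',round(np.degrees(np.arctan2(M[1,0],M[0,0])),1),'zaxis',M[:,2].round(3),'F',np.round(o['contact_force'],1),'w',round(o['gripper_width']*85.4,1),'g',np.round(o['grasp_force'],1)); return p,M
def to(P):
    p,M=st(); d=np.array(P)-p; print('->',np.round(P,4),'tool mm',(M.T@d*1e3).round(1),'world mm',(d*1e3).round(1))
E
python3 - <<'E'
from h import *
import pickle
c=cam('wrist');pickle.dump(c,open('w.pkl','wb'))
save(c,'d.png',None,1.5);print(c['vertical_fov'],c['cx'],c['cy']);st()
for P in((.517,.03,.03),(.459,-.042,.006),(.592,-.059,.009)): print(proj(c,P))
E
```

```text
65.70646984690485 253.82322759018464 191.5385500731911
t 0.15 p [ 0.2915 -0.6084  0.2493] psi 25.6 zaxis [-0.001  0.001 -1.   ] F [-0.4 -0.4  0.4] w 85.6 g 0.0
(np.float64(-6.671140246471083), np.float64(-75.02329680506134))
(np.float64(5.411934365060006), np.float64(-43.650524899107495))
(np.float64(46.98719643433611), np.float64(-104.61257553577488))
```

View pics/d.png

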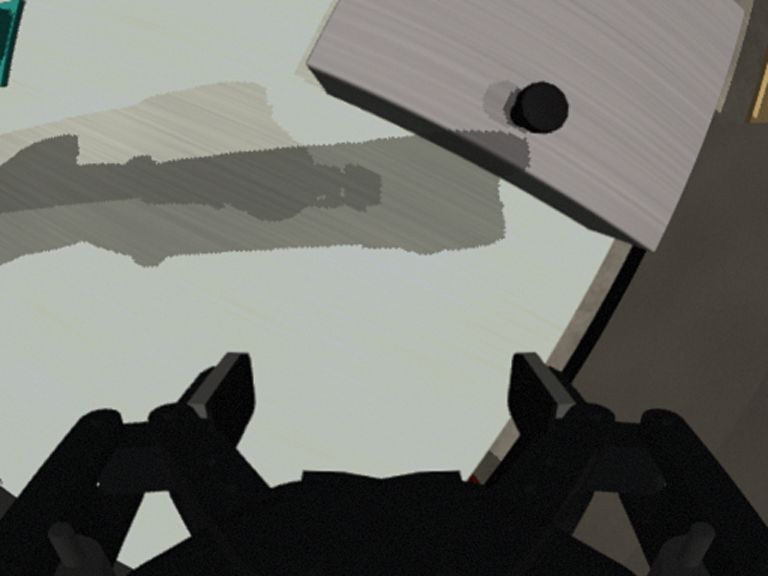

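Picture shows only the bare bench and the grey box near the start (480,120). The moves were refused, probably because every row needs all its fields, so I'll give them all.

Call:
{"api": "jog_arm", "payload": {
  "rows": [
    {"x":25,"y":-28,"z":0,"ax":0,"ay":0,"az":0,"fingers":60},
    {"x":25,"y":-28,"z":0,"ax":0,"ay":0,"az":0,"fingers":60},
    {"x":25,"y":-28,"z":0,"ax":0,"ay":0,"az":0,"fingers":60},
    {"x":25,"y":-28,"z":0,"ax":0,"ay":0,"az":0,"fingers":60},
    {"x":25,"y":-28,"z":0,"ax":0,"ay":0,"az":0,"fingers":60},
    {"x":25,"y":-28,"z":0,"ax":0,"ay":0,"az":0,"fingers":60},
    {"x":25,"y":-28,"z":0,"ax":0,"ay":0,"az":0,"fingers":60},
    {"x":25,"y":-28,"z":0,"ax":0,"ay":0,"az":0,"fingers":60}
  ],
  "force": 40
}}

```text
t: 0.95
eef_pos: [0.3753, -0.3188, 0.2499]
tool_rot: [-0.0, 0.975, 0.221, -0.0]
contact_force: [0.5, -1.2, 0.7]
gripper_width: 0.702
grasp_force: 0.0
```

Call:
{"api": "jog_arm", "payload": {
  "rows": [
    {"x":24,"y":-27,"z":6,"fingers":60},
    {"x":24,"y":-27,"z":6},
    {"x":24,"y":-27,"z":6},
    {"x":24,"y":-27,"z":6},
    {"x":24,"y":-27,"z":6},
    {"x":24,"y":-27,"z":6},
    {"x":24,"y":-27,"z":6},
    {"x":20,"y":-20,"z":6}
  ],
  "force": 40
}}

```text
invalid input
```

Run:
```python
from h import *
import pickle
c=cam('wrist');pickle.dump(c,open('w.pkl','wb'))
save(c,'e.png',None,1.5);p,M=st()
if p[1]>-.1:
    hsv=cv2.cvtColor(c['pixels'],cv2.COLOR_RGB2HSV)
    for k,a,b in(('bronze/cop',(3,70,60),(22,255,255)),('dark',(0,0,0),(180,110,75)),('blue',(108,120,30),(125,255,255))):
        N,l,s,ce=cv2.connectedComponentsWithStats(cv2.inRange(hsv,a,b))
        for i in range(1,N):
            if s[i,4]>150:
                z=.003
                L=cv2.minAreaRect(cv2.findContours((l==i).astype(np.uint8),0,2)[0][0])
                ax=[plane(c,*q,.01)[:2] for q in cv2.boxPoints(L)]
                e=[(round(np.linalg.norm(ax[j+1]-ax[j])*1e3),round(np.degrees(np.arctan2(*(ax[j+1]-ax[j])[::-1])))) for j in(0,1)]
                print(k,s[i,4],ce[i].round(1),[plane(c,*ce[i],z)[:2].round(4) for z in(.006,.015,.03)],e)
```

```text
t 1.0 p [ 0.3777 -0.3123  0.2498] psi 26.0 zaxis [ 0.     0.003 -1.   ] F [ 0.5  6.5 -1.4] w 60.0 g 0.0
```

View pics/e.png

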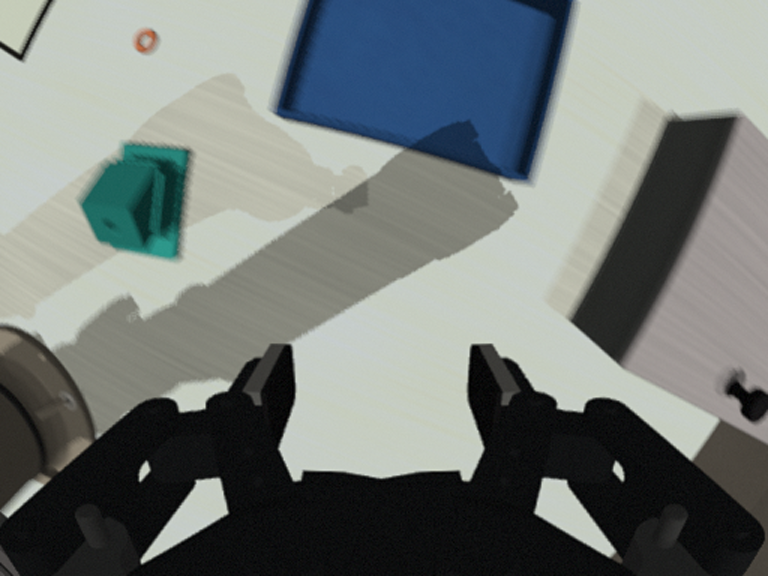

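Wrist view shows the washer at (145,40), the bin's near edge at (400,130) and a turquoise decoy at (135,200). Every row needs all its fields. Continuing.

Call:
{"api": "jog_arm", "payload": {
  "rows": [
    {"x":24,"y":-26,"z":5,"ax":0,"ay":0,"az":0,"fingers":45},
    {"x":24,"y":-26,"z":5,"ax":0,"ay":0,"az":0,"fingers":45},
    {"x":24,"y":-26,"z":5,"ax":0,"ay":0,"az":0,"fingers":45},
    {"x":24,"y":-26,"z":5,"ax":0,"ay":0,"az":0,"fingers":45},
    {"x":24,"y":-26,"z":5,"ax":0,"ay":0,"az":0,"fingers":45},
    {"x":24,"y":-26,"z":5,"ax":0,"ay":0,"az":0,"fingers":45},
    {"x":24,"y":-26,"z":5,"ax":0,"ay":0,"az":0,"fingers":45},
    {"x":24,"y":-26,"z":5,"ax":0,"ay":0,"az":0,"fingers":45}
  ],
  "force": 40
}}

```text
t: 1.8
eef_pos: [0.4587, -0.0486, 0.2098]
tool_rot: [0.0, 0.975, 0.221, 0.0]
contact_force: [0.4, -0.6, -0.3]
gripper_width: 0.528
grasp_force: 0.0
```

```bash
cat >> h.py <<'E'
def blobs(c,amin=100,sel=None):
    hsv=cv2.cvtColor(c['pixels'],cv2.COLOR_RGB2HSV)
    for k,a,b in(('bronze/cop',(3,70,60),(22,255,255)),('dark',(0,0,0),(180,110,75)),('blue',(108,120,30),(125,255,255))):
        if sel and k not in sel: continue
        N,l,s,ce=cv2.connectedComponentsWithStats(cv2.inRange(hsv,a,b))
        for i in range(1,N):
            if s[i,4]>amin and s[i,1]<230:
                L=cv2.minAreaRect(cv2.findContours((l==i).astype(np.uint8),0,2)[0][0])
                ax=[plane(c,*q,.01)[:2] for q in cv2.boxPoints(L)]
                e=[(round(np.linalg.norm(ax[j+1]-ax[j])*1e3),round(np.degrees(np.arctan2(*(ax[j+1]-ax[j])[::-1])))) for j in(0,1)]
                print(k,s[i,4],np.round(L[0],1),[plane(c,*L[0],z)[:2].round(4).tolist() for z in(.006,.018,.03)],e)
E
python3 - <<'E'
from h import *
st();import time
c=cam('wrist');p,M=st()
blobs(c);save(c,'f.png',None,1.5)
E
```

```text
t 1.8 p [ 0.4587 -0.0486  0.2098] psi 25.6 zaxis [ 0. -0. -1.] F [ 0.4 -0.6 -0.3] w 45.1 g 0.0
t 1.85 p [ 0.4601 -0.0423  0.2095] psi 26.0 zaxis [ 0.001  0.003 -1.   ] F [1.4 6.  0.8] w 45.0 g 0.0
bronze/cop 402 [206.8  92.9] [[0.5174, 0.0369], [0.5174, 0.0348], [0.5175, 0.0327]] [(25, -2), (27, -93)]
bronze/cop 218 [247.5 166. ] [[0.4624, -0.0387], [0.4645, -0.038], [0.4666, -0.0373]] [(21, -19), (21, -110)]
dark 1241 [10.5 32.5] [[0.5004, 0.3554], [0.5011, 0.3417], [0.5018, 0.3279]] [(53, -82), (102, -148)]
dark 955 [91.3 86.4] [[0.4724, 0.175], [0.4741, 0.1679], [0.4758, 0.1608]] [(134, -13), (143, -98)]
dark 316 [486.  49.] [[0.7592, -0.2574], [0.7504, -0.2487], [0.7416, -0.24]] [(41, 12), (45, -55)]
dark 541 [311.4  68.4] [[0.5924, -0.0543], [0.5897, -0.053], [0.587, -0.0517]] [(20, -39), (38, -132)]
dark 191 [503.  102.2] [[0.7111, -0.3208], [0.7041, -0.3098], [0.697, -0.2988]] [(27, -37), (41, -106)]
dark 45868 [260.  305.5] [[0.2986, -0.1344], [0.3067, -0.1302], [0.3147, -0.126]] [(798, -65), (579, -123)]
```

View pics/f.png

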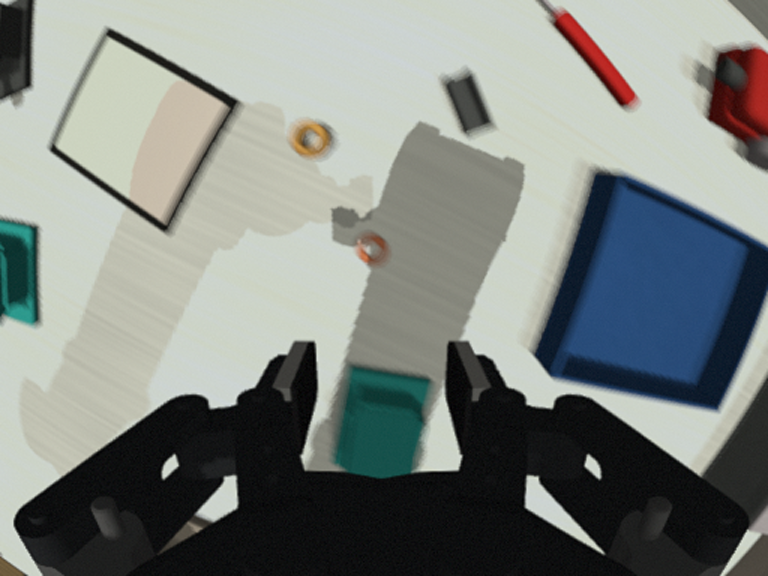

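Wrist view shows the bushing at (311,138), washer (372,248), clip (467,100), bin (655,290), tile (143,128) and decoy (385,420). The arm was still moving when this was taken, so I'll re-measure at rest.

Run:
```python
from h import *
cam('wrist');p,M=st();c=cam('wrist');st()
blobs(c,150,('bronze/cop','dark','blue'))
```

```text
t 1.9 p [ 0.4595 -0.045   0.2097] psi 26.0 zaxis [ 0.     0.002 -1.   ] F [-0.3  0.2  0.2] w 45.3 g 0.0
t 1.95 p [ 0.4588 -0.0477  0.2097] psi 25.9 zaxis [-0.     0.001 -1.   ] F [ 0.1 -0.6 -0.4] w 45.1 g 0.0
bronze/cop 412 [213.3  97.3] [[0.5161, 0.0328], [0.5162, 0.031], [0.5163, 0.0292]] [(26, -20), (27, -110)]
bronze/cop 251 [254. 171.] [[0.4612, -0.0436], [0.4634, -0.0426], [0.4655, -0.0416]] [(22, -19), (22, -109)]
dark 1587 [13.  34.5] [[0.4965, 0.353], [0.4974, 0.3396], [0.4982, 0.3261]] [(65, -82), (106, -148)]
dark 1656 [96.8 89.2] [[0.471, 0.1704], [0.4728, 0.1636], [0.4745, 0.1568]] [(135, -14), (149, -98)]
dark 318 [490.5  55.2] [[0.7587, -0.2618], [0.75, -0.2528], [0.7412, -0.2438]] [(29, -14), (44, -77)]
dark 659 [318.4  74.2] [[0.591, -0.059], [0.5884, -0.0574], [0.5858, -0.0559]] [(23, -39), (44, -132)]
dark 162 [506. 109.] [[0.709, -0.325], [0.7021, -0.3137], [0.6951, -0.3023]] [(24, -55), (26, -150)]
dark 45806 [260.  305.5] [[0.3002, -0.1314], [0.3083, -0.1271], [0.3163, -0.1229]] [(797, -64), (574, -122)]
```

Call:
{"api": "jog_arm", "payload": {
  "rows": [
    {"x":3.5,"y":-3,"z":21,"ax":0,"ay":0,"az":0,"fingers":45},
    {"x":0,"y":0,"z":24,"ax":0,"ay":0,"az":0,"fingers":45},
    {"x":0,"y":0,"z":24,"ax":0,"ay":0,"az":0,"fingers":45},
    {"x":0,"y":0,"z":24,"ax":0,"ay":0,"az":0,"fingers":45},
    {"x":0,"y":0,"z":24,"ax":0,"ay":0,"az":0,"fingers":45},
    {"x":0,"y":0,"z":24,"ax":0,"ay":0,"az":0,"fingers":45},
    {"x":0,"y":0,"z":21,"ax":0,"ay":0,"az":0,"fingers":45},
    {"x":0,"y":0,"z":12,"ax":0,"ay":0,"az":0,"fingers":45}
  ],
  "force": 40
}}

```text
t: 2.75
eef_pos: [0.4594, -0.0471, 0.0346]
tool_rot: [0.0, 0.975, 0.221, -0.001]
contact_force: [0.1, 0.2, -0.4]
gripper_width: 0.528
grasp_force: 0.0
```

Run:
```python
from h import *
p,M=st();c=cam('wrist')
blobs(c,150,('bronze/cop',));print('tcp-z line px',proj(c,(p[0],p[1],.006)))
```

```text
t 2.75 p [ 0.4594 -0.0471  0.0346] psi 25.5 zaxis [-0.002 -0.001 -1.   ] F [ 0.1  0.2 -0.4] w 45.1 g 0.0
bronze/cop 2296 [159.5  77. ] [[0.517, 0.0351], [0.5172, 0.031], [0.5175, 0.0268]] [(35, -70), (28, -155)]
bronze/cop 1009 [249.2 227.4] [[0.4627, -0.0425], [0.4672, -0.0406], [0.4717, -0.0386]] [(23, 7), (22, -84)]
tcp-z line px (np.float64(254.20272009424602), np.float64(235.64111574388517))
```

Call:
{"api": "jog_arm", "payload": {
  "rows": [
    {"x":2,"y":-1.5,"z":6,"ax":0,"ay":0,"az":0,"fingers":40},
    {"x":0,"y":0,"z":6,"ax":0,"ay":0,"az":0,"fingers":40},
    {"x":0,"y":0,"z":5,"ax":0,"ay":0,"az":0,"fingers":40},
    {"x":0,"y":0,"z":0,"ax":0,"ay":0,"az":0,"fingers":15},
    {"x":0,"y":0,"z":0,"ax":0,"ay":0,"az":0,"fingers":15},
    {"x":0,"y":0,"z":0,"ax":0,"ay":0,"az":0,"fingers":15},
    {"x":0,"y":0,"z":0,"ax":0,"ay":0,"az":0,"fingers":15},
    {"x":0,"y":0,"z":0,"ax":0,"ay":0,"az":0,"fingers":15}
  ],
  "force": 40
}}

```text
t: 3.6
eef_pos: [0.4618, -0.0434, 0.0192]
tool_rot: [0.0, 0.975, 0.221, 0.0]
contact_force: [-1.2, -0.9, 2.2]
gripper_width: 0.245
grasp_force: 39.3
```

Run:
```python
from h import *
import pickle
p,M=st()
t,s=pickle.load(open('c.pkl','rb'))
# bin rim corners from top view hull, z=.05
hsv=cv2.cvtColor(t['pixels'],cv2.COLOR_RGB2HSV);m=cv2.inRange(hsv,(100,60,20),(128,255,255));m[:140]=0;m[230:]=0;m[:,:320]=0;m[:,440:]=0
L=cv2.minAreaRect(cv2.findNonZero(m));print(L)
C=np.array([plane(t,*q,.05)[:2] for q in cv2.boxPoints(L)]);print(C.round(3),C.mean(0),np.linalg.norm(np.diff(C,axis=0),axis=1))
# tile
to((.53,-.29,.15))
```

```text
t 3.6 p [ 0.4618 -0.0434  0.0192] psi 25.6 zaxis [ 0.001 -0.    -1.   ] F [-1.2 -0.9  2.2] w 20.9 g 39.3
((381.9059143066406, 184.57644653320312), (58.57121276855469, 77.44416046142578), 77.47119140625)
[[ 0.596 -0.167]
 [ 0.637 -0.379]
 [ 0.476 -0.397]
 [ 0.437 -0.19 ]] [ 0.53657289 -0.28322684] [0.21624592 0.16206142 0.2104984 ]
t 3.6 p [ 0.4618 -0.0434  0.0192] psi 25.6 zaxis [ 0.001 -0.    -1.   ] F [-1.2 -0.9  2.2] w 20.9 g 39.3
-> [ 0.53 -0.29  0.15] tool mm [ -44.9  251.9 -130.7] world mm [  68.2 -246.6  130.8]
```

Call:
{"api": "jog_arm", "payload": {
  "rows": [
    {"x":0,"y":0,"z":-20,"ax":0,"ay":0,"az":0,"fingers":15},
    {"x":0,"y":0,"z":-40,"ax":0,"ay":0,"az":0,"fingers":15},
    {"x":-3,"y":15,"z":-40,"ax":0,"ay":0,"az":0,"fingers":15},
    {"x":-7,"y":40,"z":0,"ax":0,"ay":0,"az":0,"fingers":15},
    {"x":-7,"y":40,"z":0,"ax":0,"ay":0,"az":0,"fingers":15},
    {"x":-7,"y":40,"z":0,"ax":0,"ay":0,"az":0,"fingers":15},
    {"x":-7,"y":40,"z":0,"ax":0,"ay":0,"az":0,"fingers":15},
    {"x":-7,"y":40,"z":0,"ax":0,"ay":0,"az":0,"fingers":15}
  ],
  "force": 40
}}

```text
t: 4.4
eef_pos: [0.5203, -0.2553, 0.1191]
tool_rot: [0.0, 0.975, 0.222, 0.0]
contact_force: [0.5, -1.0, 0.5]
gripper_width: 0.241
grasp_force: 39.2
```

Call:
{"api": "jog_arm", "payload": {
  "rows": [
    {"x":-3,"y":25,"z":0,"ax":0,"ay":0,"az":0,"fingers":15},
    {"x":-3,"y":12,"z":12,"ax":0,"ay":0,"az":0,"fingers":15},
    {"x":0,"y":0,"z":25,"ax":0,"ay":0,"az":0,"fingers":15},
    {"x":0,"y":0,"z":25,"ax":0,"ay":0,"az":0,"fingers":15},
    {"x":0,"y":0,"z":11,"ax":0,"ay":0,"az":0,"fingers":15},
    {"x":0,"y":0,"z":0,"ax":0,"ay":0,"az":0,"fingers":50},
    {"x":0,"y":0,"z":0,"ax":0,"ay":0,"az":0,"fingers":50},
    {"x":0,"y":0,"z":0,"ax":0,"ay":0,"az":0,"fingers":50}
  ],
  "force": 40
}}

```text
t: 5.2
eef_pos: [0.5317, -0.2897, 0.0472]
tool_rot: [0.001, 0.975, 0.222, 0.001]
contact_force: [-0.6, 0.6, 1.2]
gripper_width: 0.585
grasp_force: 0.0
```

Run:
```python
from h import *
c=cam('wrist');blobs(c,60,('bronze/cop','blue'));to((.516,.031,.14))
```

```text
bronze/cop 905 [247.3 232.9] [[0.5266, -0.2876], [0.5313, -0.2856], [0.536, -0.2836]] [(22, -51), (24, -142)]
blue 63 [185.4  60.2] [[0.6034, -0.2128], [0.6026, -0.2162], [0.6017, -0.2197]] [(5, 22), (12, -72)]
blue 81 [289.1  85.8] [[0.6143, -0.2713], [0.6127, -0.2705], [0.611, -0.2697]] [(6, 19), (8, -70)]
blue 122 [313.6  93.1] [[0.617, -0.2853], [0.6152, -0.2835], [0.6133, -0.2817]] [(6, 10), (18, -78)]
blue 127 [317.1 166.4] [[0.5808, -0.3062], [0.5816, -0.3028], [0.5824, -0.2995]] [(9, 15), (12, -76)]
t 5.25 p [ 0.5316 -0.2898  0.0473] psi 25.6 zaxis [ 0.002 -0.001 -1.   ] F [ 0.5 -0.6  0.7] w 49.9 g 0.0
-> [0.516 0.031 0.14 ] tool mm [ 124.7 -295.9  -93. ] world mm [-15.6 320.8  92.7]
```

Call:
{"api": "jog_arm", "payload": {
  "rows": [
    {"x":0,"y":0,"z":-30,"ax":0,"ay":0,"az":0,"fingers":50},
    {"x":0,"y":0,"z":-40,"ax":0,"ay":0,"az":0,"fingers":50},
    {"x":8,"y":-20,"z":-23,"ax":0,"ay":0,"az":0,"fingers":50},
    {"x":17,"y":-40,"z":0,"ax":0,"ay":0,"az":0,"fingers":50},
    {"x":17,"y":-40,"z":0,"ax":0,"ay":0,"az":0,"fingers":50},
    {"x":17,"y":-40,"z":0,"ax":0,"ay":0,"az":0,"fingers":50},
    {"x":17,"y":-40,"z":0,"ax":0,"ay":0,"az":0,"fingers":50},
    {"x":17,"y":-40,"z":0,"ax":0,"ay":0,"az":0,"fingers":50}
  ],
  "force": 40
}}

```text
t: 6.05
eef_pos: [0.5198, -0.0494, 0.1402]
tool_rot: [0.0, 0.975, 0.221, 0.001]
contact_force: [1.1, -0.8, -0.7]
gripper_width: 0.583
grasp_force: 0.0
```

Call:
{"api": "jog_arm", "payload": {
  "rows": [
    {"x":17,"y":-40,"z":0,"ax":0,"ay":0,"az":0,"fingers":50},
    {"x":10,"y":-26,"z":0,"ax":0,"ay":0,"az":0,"fingers":50},
    {"x":5,"y":-10,"z":5,"ax":0,"ay":0,"az":0,"fingers":50},
    {"x":0,"y":0,"z":15,"ax":0,"ay":0,"az":0,"fingers":50},
    {"x":0,"y":0,"z":20,"ax":0,"ay":0,"az":0,"fingers":50},
    {"x":0,"y":0,"z":20,"ax":0,"ay":0,"az":0,"fingers":50},
    {"x":0,"y":0,"z":10,"ax":0,"ay":0,"az":0,"fingers":50},
    {"x":0,"y":0,"z":0,"ax":0,"ay":0,"az":0,"fingers":50}
  ],
  "force": 40
}}

```text
t: 6.85
eef_pos: [0.5149, 0.0303, 0.068]
tool_rot: [0.0, 0.975, 0.221, -0.001]
contact_force: [0.5, 0.4, 0.4]
gripper_width: 0.585
grasp_force: 0.0
```

Run:
```python
from h import *
c=cam('wrist');blobs(c,300,('bronze/cop',));to((.516,.031,.022))
```

```text
bronze/cop 1716 [255. 219.] [[0.5128, 0.0286], [0.5168, 0.0306], [0.5209, 0.0326]] [(27, -64), (37, -153)]
t 6.9 p [0.5156 0.0306 0.0689] psi 25.5 zaxis [-0.001 -0.    -1.   ] F [ 0.1 -0.   0.5] w 50.6 g 0.0
-> [0.516 0.031 0.022] tool mm [ 0.6 -0.2 46.9] world mm [  0.4   0.4 -46.9]
```

Aligned; descend and grip.

Call:
{"api": "jog_arm", "payload": {
  "rows": [
    {"x":1,"y":0,"z":15,"ax":0,"ay":0,"az":0,"fingers":50},
    {"x":0,"y":0,"z":18,"ax":0,"ay":0,"az":0,"fingers":50},
    {"x":0,"y":0,"z":13,"ax":0,"ay":0,"az":0,"fingers":50},
    {"x":0,"y":0,"z":0,"ax":0,"ay":0,"az":0,"fingers":50},
    {"x":0,"y":0,"z":0,"ax":0,"ay":0,"az":0,"fingers":15},
    {"x":0,"y":0,"z":0,"ax":0,"ay":0,"az":0,"fingers":15},
    {"x":0,"y":0,"z":0,"ax":0,"ay":0,"az":0,"fingers":15},
    {"x":0,"y":0,"z":0,"ax":0,"ay":0,"az":0,"fingers":15}
  ],
  "force": 40
}}

```text
t: 7.7
eef_pos: [0.517, 0.0318, 0.0237]
tool_rot: [0.0, 0.975, 0.221, 0.001]
contact_force: [-0.5, 0.6, 3.1]
gripper_width: 0.29
grasp_force: 39.6
```

Run:
```python
from h import *
to((.53,-.25,.12))
```

```text
t 7.7 p [0.517  0.0318 0.0237] psi 25.6 zaxis [ 0.001  0.    -1.   ] F [-0.5  0.6  3.1] w 24.7 g 39.6
-> [ 0.53 -0.25  0.12] tool mm [-109.9  259.8  -96.4] world mm [  13.  -281.8   96.3]
```

Call:
{"api": "jog_arm", "payload": {
  "rows": [
    {"x":0,"y":0,"z":-20,"ax":0,"ay":0,"az":0,"fingers":15},
    {"x":0,"y":0,"z":-40,"ax":0,"ay":0,"az":0,"fingers":15},
    {"x":-8,"y":20,"z":-40,"ax":0,"ay":0,"az":0,"fingers":15},
    {"x":-16,"y":38,"z":0,"ax":0,"ay":0,"az":0,"fingers":15},
    {"x":-16,"y":38,"z":0,"ax":0,"ay":0,"az":0,"fingers":15},
    {"x":-16,"y":38,"z":0,"ax":0,"ay":0,"az":0,"fingers":15},
    {"x":-16,"y":38,"z":0,"ax":0,"ay":0,"az":0,"fingers":15},
    {"x":-16,"y":38,"z":0,"ax":0,"ay":0,"az":0,"fingers":15}
  ],
  "force": 40
}}

```text
t: 8.5
eef_pos: [0.5275, -0.1974, 0.1232]
tool_rot: [0.0, 0.975, 0.222, 0.0]
contact_force: [1.6, 0.3, -0.8]
gripper_width: 0.291
grasp_force: 39.5
```

Call:
{"api": "jog_arm", "payload": {
  "rows": [
    {"x":-16,"y":35,"z":0,"ax":0,"ay":0,"az":0,"fingers":15},
    {"x":-6,"y":14,"z":12,"ax":0,"ay":0,"az":0,"fingers":15},
    {"x":0,"y":0,"z":25,"ax":0,"ay":0,"az":0,"fingers":15},
    {"x":0,"y":0,"z":25,"ax":0,"ay":0,"az":0,"fingers":15},
    {"x":0,"y":0,"z":12,"ax":0,"ay":0,"az":0,"fingers":15},
    {"x":0,"y":0,"z":0,"ax":0,"ay":0,"az":0,"fingers":50},
    {"x":0,"y":0,"z":0,"ax":0,"ay":0,"az":0,"fingers":50},
    {"x":0,"y":0,"z":0,"ax":0,"ay":0,"az":0,"fingers":50}
  ],
  "force": 40
}}

```text
t: 9.3
eef_pos: [0.5303, -0.2494, 0.0503]
tool_rot: [0.001, 0.975, 0.222, 0.001]
contact_force: [0.6, 0.7, -0.4]
gripper_width: 0.585
grasp_force: 0.0
```

Run:
```python
from h import *
c=cam('wrist');blobs(c,100,('bronze/cop',));p,M=st();d=np.array([.590,-.0585,.14])-p
print(d, M.T@d*1e3)
```

```text
bronze/cop 2264 [246.5 241.5] [[0.5185, -0.2498], [0.5236, -0.2477], [0.5288, -0.2456]] [(28, -64), (40, -153)]
t 9.35 p [ 0.5303 -0.2495  0.0504] psi 25.6 zaxis [ 0.002 -0.001 -1.   ] F [-0.5 -0.7  0.6] w 50.1 g 0.0
[0.05973394 0.19096669 0.08964061] [ 136.57077568 -146.21948121  -89.66685276]
```

Call:
{"api": "jog_arm", "payload": {
  "rows": [
    {"x":0,"y":0,"z":-30,"ax":0,"ay":0,"az":0,"fingers":50},
    {"x":0,"y":0,"z":-40,"ax":0,"ay":0,"az":0,"fingers":50},
    {"x":12,"y":-13,"z":-20,"ax":0,"ay":0,"az":0,"fingers":45},
    {"x":27,"y":-29,"z":0,"ax":0,"ay":0,"az":0,"fingers":45},
    {"x":27,"y":-29,"z":0,"ax":0,"ay":0,"az":0,"fingers":45},
    {"x":27,"y":-29,"z":0,"ax":0,"ay":0,"az":0,"fingers":45},
    {"x":27,"y":-29,"z":0,"ax":0,"ay":0,"az":0,"fingers":45},
    {"x":17,"y":-17,"z":0,"ax":0,"ay":0,"az":0,"fingers":45}
  ],
  "force": 40
}}

```text
t: 10.15
eef_pos: [0.5909, -0.0544, 0.1405]
tool_rot: [-0.0, 0.975, 0.223, 0.001]
contact_force: [1.0, 0.1, 0.5]
gripper_width: 0.526
grasp_force: 0.0
```

Call:
{"api": "jog_arm", "payload": {
  "rows": [
    {"x":0,"y":0,"z":10,"ax":0,"ay":0,"az":-7.5,"fingers":45},
    {"x":0,"y":0,"z":15,"ax":0,"ay":0,"az":-7.5,"fingers":45},
    {"x":0,"y":0,"z":15,"ax":0,"ay":0,"az":-7.5,"fingers":45},
    {"x":0,"y":0,"z":15,"ax":0,"ay":0,"az":0,"fingers":45},
    {"x":0,"y":0,"z":10,"ax":0,"ay":0,"az":0,"fingers":45},
    {"x":0,"y":0,"z":5,"ax":0,"ay":0,"az":0,"fingers":45},
    {"x":0,"y":0,"z":0,"ax":0,"ay":0,"az":0,"fingers":45},
    {"x":0,"y":0,"z":0,"ax":0,"ay":0,"az":0,"fingers":45}
  ],
  "force": 40
}}

```text
t: 10.95
eef_pos: [0.5901, -0.0584, 0.0695]
tool_rot: [0.0, 0.913, 0.407, 0.0]
contact_force: [0.1, -1.1, 0.1]
gripper_width: 0.527
grasp_force: 0.0
```

Run:
```python
from h import *
c=cam('wrist');blobs(c,300,('dark',));to((.590,-.0585,.022));save(c,'g.png')
```

```text
dark 1590 [ 25.  103.5] [[0.5161, 0.1248], [0.5237, 0.1163], [0.5313, 0.1078]] [(139, 45), (62, -57)]
dark 2089 [254.  215.5] [[0.59, -0.0589], [0.5928, -0.0557], [0.5957, -0.0525]] [(20, -42), (51, -131)]
dark 42921 [253.5 305.5] [[0.5399, -0.1142], [0.546, -0.1074], [0.552, -0.1007]] [(432, -42), (298, -103)]
t 11.0 p [ 0.5902 -0.0584  0.0696] psi 48.1 zaxis [ 0.001 -0.    -1.   ] F [ 0.6  0.3 -1. ] w 45.3 g 0.0
-> [ 0.59   -0.0585  0.022 ] tool mm [-0.2 -0.1 47.6] world mm [ -0.2  -0.1 -47.6]
```

View pics/g.png

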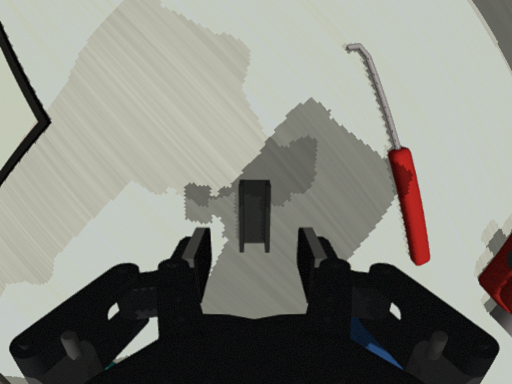

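The clip at (255,215) lies aligned between the fingers, and the pick at (410,200) is clear. Descend and grip.

Call:
{"api": "jog_arm", "payload": {
  "rows": [
    {"x":1.5,"y":0,"z":15,"ax":0,"ay":0,"az":0,"fingers":45},
    {"x":0,"y":0,"z":19,"ax":0,"ay":0,"az":0,"fingers":45},
    {"x":0,"y":0,"z":14,"ax":0,"ay":0,"az":0,"fingers":45},
    {"x":0,"y":0,"z":0,"ax":0,"ay":0,"az":0,"fingers":45},
    {"x":0,"y":0,"z":0,"ax":0,"ay":0,"az":0,"fingers":10},
    {"x":0,"y":0,"z":0,"ax":0,"ay":0,"az":0,"fingers":10},
    {"x":0,"y":0,"z":0,"ax":0,"ay":0,"az":0,"fingers":10},
    {"x":0,"y":0,"z":0,"ax":0,"ay":0,"az":0,"fingers":10}
  ],
  "force": 40
}}

```text
t: 11.8
eef_pos: [0.5911, -0.0575, 0.0216]
tool_rot: [0.0, 0.913, 0.407, 0.0]
contact_force: [-0.7, 0.5, 1.7]
gripper_width: 0.224
grasp_force: 41.4
```

Run:
```python
from h import *
to((.535,-.27,.12))
```

```text
t 11.8 p [ 0.5911 -0.0575  0.0216] psi 48.1 zaxis [ 0.001 -0.    -1.   ] F [-0.7  0.5  1.7] w 19.2 g 41.4
-> [ 0.535 -0.27   0.12 ] tool mm [-195.6  100.3  -98.4] world mm [ -56.1 -212.5   98.4]
```

Call:
{"api": "jog_arm", "payload": {
  "rows": [
    {"x":0,"y":0,"z":-20,"ax":0,"ay":0,"az":0,"fingers":10},
    {"x":0,"y":0,"z":-40,"ax":0,"ay":0,"az":0,"fingers":10},
    {"x":-15,"y":10,"z":-40,"ax":0,"ay":0,"az":0,"fingers":10},
    {"x":-34,"y":22,"z":0,"ax":0,"ay":0,"az":0,"fingers":10},
    {"x":-34,"y":22,"z":0,"ax":0,"ay":0,"az":0,"fingers":10},
    {"x":-34,"y":22,"z":0,"ax":0,"ay":0,"az":0,"fingers":10},
    {"x":-34,"y":22,"z":0,"ax":0,"ay":0,"az":0,"fingers":10},
    {"x":-34,"y":22,"z":0,"ax":0,"ay":0,"az":0,"fingers":10}
  ],
  "force": 40
}}

```text
t: 12.6
eef_pos: [0.5559, -0.2769, 0.1214]
tool_rot: [0.0, 0.913, 0.408, 0.0]
contact_force: [0.9, 0.4, -0.5]
gripper_width: 0.221
grasp_force: 41.1
```

Call:
{"api": "jog_arm", "payload": {
  "rows": [
    {"x":-28,"y":17,"z":0,"ax":0,"ay":0,"az":0,"fingers":10},
    {"x":-6,"y":4,"z":12,"ax":0,"ay":0,"az":0,"fingers":10},
    {"x":0,"y":0,"z":25,"ax":0,"ay":0,"az":0,"fingers":10},
    {"x":0,"y":0,"z":25,"ax":0,"ay":0,"az":0,"fingers":10},
    {"x":0,"y":0,"z":10,"ax":0,"ay":0,"az":0,"fingers":10},
    {"x":0,"y":0,"z":0,"ax":0,"ay":0,"az":0,"fingers":42},
    {"x":0,"y":0,"z":0,"ax":0,"ay":0,"az":0,"fingers":42},
    {"x":0,"y":0,"z":0,"ax":0,"ay":0,"az":0,"fingers":42}
  ],
  "force": 40
}}

```text
t: 13.4
eef_pos: [0.5505, -0.3147, 0.0505]
tool_rot: [0.001, 0.913, 0.408, 0.001]
contact_force: [-0.4, 0.5, 0.3]
gripper_width: 0.492
grasp_force: 0.0
```

Call:
{"api": "jog_arm", "payload": {
  "rows": [
    {"x":0,"y":0,"z":-30,"ax":0,"ay":0,"az":0,"fingers":42},
    {"x":0,"y":0,"z":-40,"ax":0,"ay":0,"az":0,"fingers":42},
    {"x":0,"y":0,"z":-45,"ax":0,"ay":0,"az":0,"fingers":42},
    {"x":0,"y":0,"z":-40,"ax":0,"ay":0,"az":0,"fingers":42},
    {"x":0,"y":0,"z":-15,"ax":0,"ay":0,"az":8,"fingers":42},
    {"x":0,"y":0,"z":0,"ax":0,"ay":0,"az":8,"fingers":42},
    {"x":0,"y":0,"z":0,"ax":0,"ay":0,"az":2,"fingers":42},
    {"x":0,"y":0,"z":0,"ax":0,"ay":0,"az":0,"fingers":42}
  ],
  "force": 40
}}

```text
t: 14.2
eef_pos: [0.5498, -0.3145, 0.2206]
tool_rot: [0.001, 0.966, 0.26, 0.001]
contact_force: [0.7, -0.0, -0.4]
gripper_width: 0.493
grasp_force: 0.0
```

Run:
```python
from h import *
c=cam('wrist');p,M=st();save(c,'h.png')
t=cam('top');s=cam('side')
# holder + pin from top/side: masks
import pickle;pickle.dump((t,s),open('c2.pkl','wb'))
k=4
a=cv2.resize(t['pixels'][175:245,110:190],None,fx=5,fy=5,interpolation=cv2.INTER_CUBIC)
b=cv2.resize(s['pixels'][235:325,205:305],None,fx=4,fy=4,interpolation=cv2.INTER_CUBIC)
o=np.zeros((360,800,3),np.uint8);o[:350,:400]=a;o[:360,400:800]=b
cv2.imwrite('pics/i.png',o[:,:,::-1])
```

```text
t 14.25 p [ 0.5497 -0.3144  0.2202] psi 30.2 zaxis [ 0.002 -0.001 -1.   ] F [ 0.6  0.6 -0.6] w 41.9 g 0.0
```

View pics/h.png

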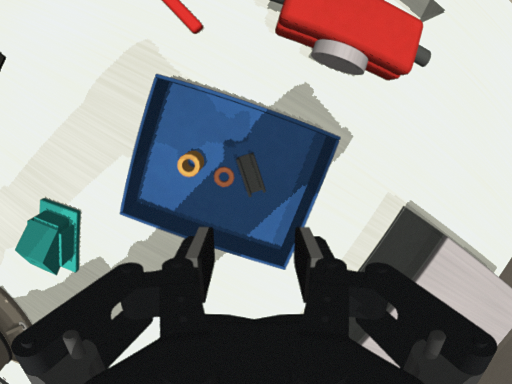

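View pics/i.png

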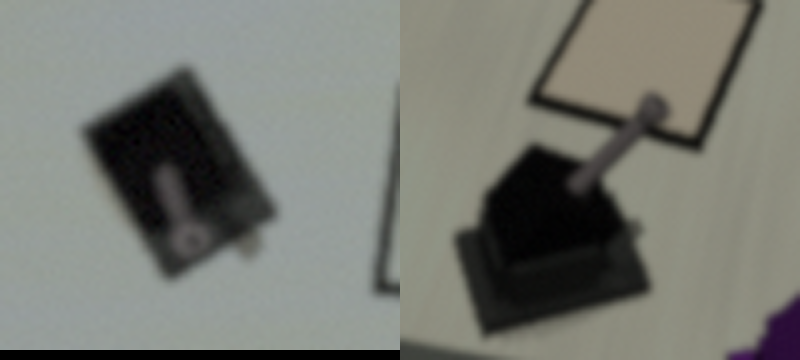

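The bin holds all three parts: bushing (190,163), washer (224,176) and clip (250,172). In the holder crop the pin head is at top (190,240) and mouth (168,178), and in the side half at (653,108) and (575,186). I'll triangulate those.

Run:
```python
from h import *
import pickle
t,s=pickle.load(open('c2.pkl','rb'))
T=lambda x,y:ray(t,110+x/5,175+y/5)
S=lambda x,y:ray(s,205+(x-400)/4,235+y/4)
h=tri(T(190,240),S(653,108));m=tri(T(168,178),S(575,186));print('head',h,'mouth',m)
d=h[0]-m[0];print(np.linalg.norm(d),'lean',np.degrees(np.arccos(d[2]/np.linalg.norm(d))),'azim',np.degrees(np.arctan2(d[1],d[0])))
# holder foot corners (z=.01?) top
C=np.array([plane(t,110+x/5,175+y/5,.006) for x,y in((85,132),(188,67),(277,212),(168,280))]);print(C.round(3),C.mean(0))
for i in range(4): e=C[(i+1)%4]-C[i];print(np.linalg.norm(e),np.degrees(np.arctan2(e[1],e[0])))
# tile
hsv=cv2.cvtColor(t['pixels'],cv2.COLOR_RGB2HSV);mk=cv2.inRange(hsv,(0,0,0),(180,130,95))
N,l,st_,ce=cv2.connectedComponentsWithStats(mk)
for i in range(1,N):
    if 190<ce[i,0]<240 and 200<ce[i,1]<230:
        L=cv2.minAreaRect(cv2.findNonZero((l==i).astype(np.uint8)));Q=np.array([plane(t,*q,.006) for q in cv2.boxPoints(L)]);print('tile',Q.mean(0),np.linalg.norm(np.diff(Q,axis=0),axis=1),np.degrees(np.arctan2(*(Q[1]-Q[0])[1::-1])))
```

```text
head (array([0.44132061, 0.33621762, 0.11259913]), np.float64(0.0012377488498599722)) mouth (array([0.48134649, 0.35875039, 0.06390213]), np.float64(0.0029669604473669415))
0.06694171805448854 lean 43.326657715663266 azim -150.62244615313517
[[0.521 0.418 0.006]
 [0.556 0.362 0.006]
 [0.472 0.311 0.006]
 [0.436 0.371 0.006]] [0.49625939 0.36562264 0.006     ]
0.06669682389759111 -58.19355554126454
0.09766227021943262 -148.99047974419585
0.06941033606966032 120.98261701081076
0.09674027041584257 29.39837593732957
tile [0.47524329 0.17825145 0.006     ] [0.11887291 0.15174186 0.11853092] -6.44067922829612
```

Call:
{"api": "jog_arm", "payload": {
  "rows": [
    {"x":16,"y":-38,"z":0,"ax":0,"ay":0,"az":0,"fingers":42},
    {"x":16,"y":-38,"z":0,"ax":0,"ay":0,"az":0,"fingers":42},
    {"x":16,"y":-38,"z":0,"ax":0,"ay":0,"az":0,"fingers":42},
    {"x":16,"y":-38,"z":0,"ax":0,"ay":0,"az":0,"fingers":42},
    {"x":16,"y":-38,"z":0,"ax":0,"ay":0,"az":0,"fingers":42},
    {"x":16,"y":-38,"z":0,"ax":0,"ay":0,"az":0,"fingers":42},
    {"x":16,"y":-38,"z":0,"ax":0,"ay":0,"az":0,"fingers":42},
    {"x":16,"y":-38,"z":0,"ax":0,"ay":0,"az":0,"fingers":42}
  ],
  "force": 40
}}

```text
t: 15.15
eef_pos: [0.5073, 0.0142, 0.2193]
tool_rot: [0.0, 0.966, 0.26, 0.0]
contact_force: [0.9, 0.4, 0.5]
gripper_width: 0.495
grasp_force: 0.0
```

Call:
{"api": "jog_arm", "payload": {
  "rows": [
    {"x":16,"y":-38,"z":0,"ax":0,"ay":0,"az":0,"fingers":42},
    {"x":16,"y":-38,"z":0,"ax":0,"ay":0,"az":0,"fingers":42},
    {"x":16,"y":-38,"z":0,"ax":0,"ay":0,"az":0,"fingers":42},
    {"x":16,"y":-38,"z":0,"ax":0,"ay":0,"az":0,"fingers":42},
    {"x":16,"y":-38,"z":0,"ax":0,"ay":0,"az":0,"fingers":42},
    {"x":16,"y":-38,"z":0,"ax":0,"ay":0,"az":0,"fingers":42},
    {"x":16,"y":-38,"z":0,"ax":0,"ay":0,"az":0,"fingers":42},
    {"x":5,"y":-20,"z":0,"ax":0,"ay":0,"az":0,"fingers":42}
  ],
  "force": 40
}}

```text
t: 15.95
eef_pos: [0.4643, 0.3231, 0.2195]
tool_rot: [-0.001, 0.965, 0.262, 0.0]
contact_force: [-0.2, -0.1, 0.1]
gripper_width: 0.491
grasp_force: 0.0
```

Run:
```python
from h import *
cam('top');cam('top');c=cam('wrist');print(np.round(bot.get_obs()['q'],3));to((.462,.348,.16))
# pin in wrist: mask of grey against dark block; predicted positions
u=np.array([-.5556,-.3233,.766]);m=np.array([.480,.358,.067])
for k in(0,.032,.066,.07): print(k,np.round(proj(c,m+k*u),1))
import pickle;pickle.dump(c,open('w.pkl','wb'))
x,y=map(int,proj(c,m+.04*u));save(c,'j.png',(max(0,x-90),max(0,y-80),x+90,y+80),4);print(max(0,x-90),max(0,y-80))
```

```text
[-0.25   0.389 -0.584  1.825  0.25   1.001 -1.977]
t 16.1 p [0.4646 0.3203 0.219 ] psi 30.3 zaxis [-0.     0.001 -1.   ] F [ 0.5 -0.1 -0.1] w 42.0 g 0.0
-> [0.462 0.348 0.16 ] tool mm [ 11.7 -25.1  59. ] world mm [ -2.6  27.7 -59. ]
0 [231.1 150.5]
0.032 [229.2 177.5]
0.066 [226.9 211.1]
0.07 [226.6 215.3]
138 104
```

View pics/j.png

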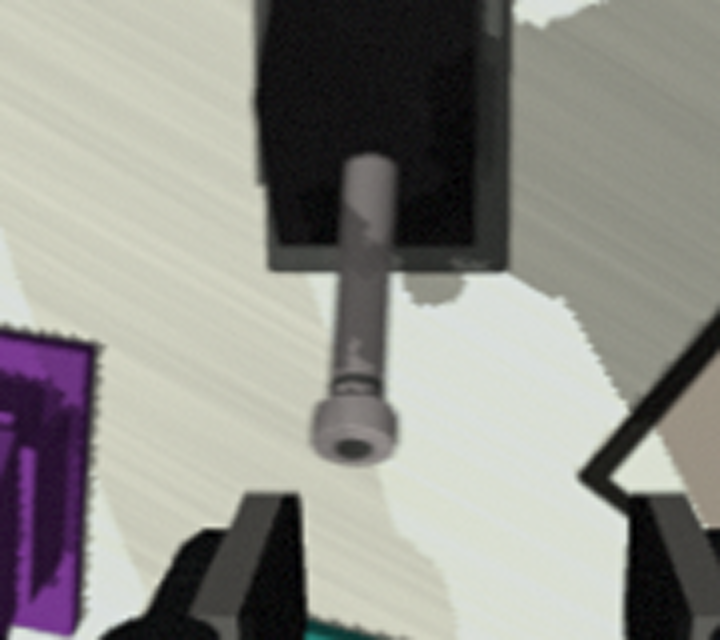

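The pin head's face is at crop (352,447), which is pixel (226,215.8) against the predicted (226.6,215.3). The pin pose is confirmed, so go down to the grip point.

Call:
{"api": "jog_arm", "payload": {
  "rows": [
    {"x":6,"y":-12,"z":0,"ax":0,"ay":0,"az":0,"fingers":42},
    {"x":6,"y":-13,"z":5,"ax":0,"ay":0,"az":0,"fingers":42},
    {"x":0,"y":0,"z":15,"ax":0,"ay":0,"az":0,"fingers":42},
    {"x":0,"y":0,"z":20,"ax":0,"ay":0,"az":0,"fingers":42},
    {"x":0,"y":0,"z":15,"ax":0,"ay":0,"az":0,"fingers":42},
    {"x":0,"y":0,"z":10,"ax":0,"ay":0,"az":0,"fingers":42},
    {"x":0,"y":0,"z":0,"ax":0,"ay":0,"az":0,"fingers":42},
    {"x":0,"y":0,"z":0,"ax":0,"ay":0,"az":0,"fingers":42}
  ],
  "force": 40
}}

```text
t: 16.9
eef_pos: [0.4634, 0.3465, 0.154]
tool_rot: [-0.0, 0.966, 0.26, -0.0]
contact_force: [0.0, 0.4, 0.3]
gripper_width: 0.49
grasp_force: 0.0
```

Run:
```python
from h import *
to((.4622,.3477,.0915))
c=cam('wrist');u=np.array([-.5556,-.3233,.766]);m=np.array([.480,.358,.067])
print(np.round(proj(c,m+.07*u),1))
# pin columns: brightness rows between fingers
g=cv2.cvtColor(c['pixels'],cv2.COLOR_RGB2GRAY)
for k in(.01,.02,.03,.04):
    x,y=np.round(proj(c,m+k*u)).astype(int);r=g[y,x-25:x+26].astype(int);print(k,x,y,r.tolist())
```

```text
t 16.9 p [0.4634 0.3465 0.154 ] psi 30.1 zaxis [-0.  0. -1.] F [0.  0.4 0.3] w 41.9 g 0.0
-> [0.4622 0.3477 0.0915] tool mm [-0.4 -1.7 62.5] world mm [ -1.2   1.2 -62.5]
[251.4 269.7]
0.01 252 189 [18, 8, 14, 17, 19, 12, 9, 14, 11, 14, 10, 13, 11, 21, 55, 70, 76, 80, 83, 83, 83, 82, 83, 82, 81, 81, 79, 77, 75, 71, 63, 32, 12, 9, 9, 13, 16, 11, 10, 12, 12, 16, 15, 12, 14, 12, 18, 16, 14, 16, 15]
0.02 252 201 [212, 212, 215, 215, 214, 216, 224, 227, 228, 227, 228, 228, 230, 197, 121, 74, 76, 80, 85, 83, 84, 84, 84, 83, 82, 79, 78, 75, 75, 70, 70, 132, 153, 151, 152, 151, 151, 152, 152, 153, 153, 151, 154, 154, 154, 163, 211, 228, 229, 229, 228]
0.03 252 213 [220, 219, 219, 217, 213, 212, 210, 211, 212, 215, 218, 226, 230, 174, 97, 77, 84, 87, 92, 90, 87, 90, 93, 93, 96, 90, 91, 89, 85, 76, 83, 175, 225, 229, 229, 228, 227, 228, 229, 227, 228, 227, 228, 228, 228, 229, 228, 228, 228, 228, 228]
0.04 252 226 [216, 216, 216, 216, 215, 214, 213, 212, 212, 211, 212, 215, 216, 156, 79, 75, 84, 88, 93, 92, 93, 95, 94, 93, 92, 90, 89, 90, 83, 79, 81, 158, 220, 229, 228, 228, 228, 227, 228, 227, 228, 227, 228, 228, 228, 228, 228, 228, 228, 229, 228]
```

Call:
{"api": "jog_arm", "payload": {
  "rows": [
    {"x":0,"y":-3,"z":12,"ax":0,"ay":0,"az":0,"fingers":42},
    {"x":0,"y":0,"z":16,"ax":0,"ay":0,"az":0,"fingers":42},
    {"x":0,"y":0,"z":16,"ax":0,"ay":0,"az":0,"fingers":42},
    {"x":0,"y":0,"z":12,"ax":0,"ay":0,"az":0,"fingers":42},
    {"x":0,"y":0,"z":6,"ax":0,"ay":0,"az":0,"fingers":42},
    {"x":0,"y":0,"z":0,"ax":0,"ay":0,"az":0,"fingers":35},
    {"x":0,"y":0,"z":0,"ax":0,"ay":0,"az":0,"fingers":25},
    {"x":0,"y":0,"z":0,"ax":0,"ay":0,"az":0,"fingers":18}
  ],
  "force": 40
}}

```text
t: 17.75
eef_pos: [0.4622, 0.3494, 0.0926]
tool_rot: [-0.0, 0.966, 0.26, 0.001]
contact_force: [-0.1, 0.0, -0.7]
gripper_width: 0.209
grasp_force: 0.0
```

Call:
{"api": "jog_arm", "payload": {
  "rows": [
    {"x":0,"y":0,"z":0,"ax":0,"ay":0,"az":0,"fingers":5},
    {"x":0,"y":0,"z":0,"ax":0,"ay":0,"az":0,"fingers":3},
    {"x":0,"y":0,"z":0,"ax":0,"ay":0,"az":0,"fingers":3},
    {"x":0,"y":0,"z":0,"ax":0,"ay":0,"az":0,"fingers":3},
    {"x":0,"y":0,"z":0,"ax":0,"ay":0,"az":0,"fingers":3},
    {"x":0,"y":0,"z":0,"ax":0,"ay":0,"az":0,"fingers":3},
    {"x":0,"y":0,"z":0,"ax":0,"ay":0,"az":0,"fingers":3},
    {"x":0,"y":0,"z":0,"ax":0,"ay":0,"az":0,"fingers":3}
  ],
  "force": 70
}}

```text
t: 18.55
eef_pos: [0.4621, 0.3494, 0.0926]
tool_rot: [-0.0, 0.966, 0.26, 0.0]
contact_force: [0.4, -1.0, 5.9]
gripper_width: 0.113
grasp_force: 68.2
```

Run:
```python
from h import *
st();print(np.round(bot.get_obs()['q'],3))
```

```text
t 18.55 p [0.4621 0.3494 0.0926] psi 30.1 zaxis [ 0.001  0.001 -1.   ] F [ 0.4 -1.   5.9] w 9.7 g 68.2
[-0.361  0.569 -0.516  1.886  0.386  0.784 -2.132]
```

Call:
{"api": "jog_arm", "payload": {
  "rows": [
    {"x":-1.9,"y":0,"z":-2.3,"ax":0,"ay":0,"az":0,"fingers":3},
    {"x":-3.2,"y":0,"z":-3.8,"ax":0,"ay":0,"az":0,"fingers":3},
    {"x":-3.9,"y":0,"z":-4.6,"ax":0,"ay":0,"az":0,"fingers":3},
    {"x":-4.5,"y":0,"z":-5.4,"ax":0,"ay":0,"az":0,"fingers":3},
    {"x":-4.5,"y":0,"z":-5.4,"ax":0,"ay":0,"az":0,"fingers":3},
    {"x":-4.5,"y":0,"z":-5.4,"ax":0,"ay":0,"az":0,"fingers":3},
    {"x":-4.5,"y":0,"z":-5.4,"ax":0,"ay":0,"az":0,"fingers":3},
    {"x":-4.5,"y":0,"z":-5.4,"ax":0,"ay":0,"az":0,"fingers":3}
  ],
  "force": 70
}}

```text
t: 19.35
eef_pos: [0.4339, 0.3326, 0.13]
tool_rot: [0.0, 0.966, 0.26, -0.0]
contact_force: [-0.8, 1.0, -1.2]
gripper_width: 0.117
grasp_force: 68.3
```

Run:
```python
from h import *
st();print(np.round(bot.get_obs()['q'],3))
```

```text
t 19.35 p [0.4339 0.3326 0.13  ] psi 30.1 zaxis [-0.    -0.001 -1.   ] F [-0.8  1.  -1.2] w 10.0 g 68.3
[-0.33   0.476 -0.554  1.939  0.336  0.819 -2.112]
```

Call:
{"api": "jog_arm", "payload": {
  "rows": [
    {"x":-4,"y":0,"z":-8,"ax":0,"ay":0,"az":0,"fingers":3},
    {"x":-2,"y":0,"z":-15,"ax":0,"ay":0,"az":0,"fingers":3},
    {"x":0,"y":0,"z":-20,"ax":0,"ay":0,"az":0,"fingers":3},
    {"x":0,"y":0,"z":-25,"ax":0,"ay":0,"az":0,"fingers":3},
    {"x":0,"y":0,"z":-25,"ax":0,"ay":0,"az":0,"fingers":3},
    {"x":0,"y":0,"z":-25,"ax":0,"ay":0,"az":0,"fingers":3},
    {"x":0,"y":0,"z":-25,"ax":0,"ay":0,"az":0,"fingers":3},
    {"x":0,"y":0,"z":-15,"ax":0,"ay":0,"az":0,"fingers":3}
  ],
  "force": 70
}}

```text
t: 20.15
eef_pos: [0.4296, 0.3309, 0.2907]
tool_rot: [-0.001, 0.966, 0.26, 0.002]
contact_force: [0.0, 0.7, -0.7]
gripper_width: 0.116
grasp_force: 68.3
```

Call:
{"api": "jog_arm", "payload": {
  "rows": [
    {"x":0,"y":0,"z":0,"ax":0,"ay":3,"az":0,"fingers":3},
    {"x":0,"y":0,"z":0,"ax":0,"ay":4,"az":0,"fingers":3},
    {"x":0,"y":0,"z":0,"ax":0,"ay":4,"az":0,"fingers":3},
    {"x":0,"y":0,"z":0,"ax":0,"ay":4,"az":0,"fingers":3},
    {"x":0,"y":0,"z":0,"ax":0,"ay":4,"az":0,"fingers":3},
    {"x":0,"y":0,"z":0,"ax":0,"ay":4,"az":0,"fingers":3},
    {"x":0,"y":0,"z":0,"ax":0,"ay":2,"az":0,"fingers":3},
    {"x":0,"y":0,"z":0,"ax":0,"ay":0,"az":0,"fingers":3}
  ],
  "force": 70
}}

```text
t: 20.95
eef_pos: [0.4282, 0.3293, 0.2874]
tool_rot: [-0.055, 0.943, 0.254, 0.209]
contact_force: [0.2, 0.4, -0.1]
gripper_width: 0.119
grasp_force: 68.3
```

Run:
```python
from h import *
st();print(np.round(bot.get_obs()['q'],3))
```

```text
t 20.95 p [0.4282 0.3293 0.2874] psi 30.2 zaxis [ 0.366  0.211 -0.907] F [ 0.2  0.4 -0.1] w 10.2 g 68.3
[-0.238  0.066 -0.625  2.099  0.318  0.596 -2.127]
```

Call:
{"api": "jog_arm", "payload": {
  "rows": [
    {"x":0,"y":0,"z":0,"ax":1.7,"ay":0,"az":-3.6,"fingers":3},
    {"x":0,"y":0,"z":0,"ax":3.0,"ay":0,"az":-6.4,"fingers":3},
    {"x":0,"y":0,"z":0,"ax":3.4,"ay":0,"az":-7.2,"fingers":3},
    {"x":0,"y":0,"z":0,"ax":3.4,"ay":0,"az":-7.2,"fingers":3},
    {"x":0,"y":0,"z":0,"ax":3.4,"ay":0,"az":-7.2,"fingers":3},
    {"x":0,"y":0,"z":0,"ax":3.4,"ay":0,"az":-7.2,"fingers":3},
    {"x":0,"y":0,"z":0,"ax":3.4,"ay":0,"az":-7.2,"fingers":3},
    {"x":0,"y":0,"z":0,"ax":1.7,"ay":0,"az":-3.6,"fingers":3}
  ],
  "force": 70
}}

```text
t: 21.75
eef_pos: [0.43, 0.3295, 0.2875]
tool_rot: [-0.142, 0.747, 0.628, 0.163]
contact_force: [1.7, -0.5, -0.1]
gripper_width: 0.118
grasp_force: 68.2
```

Run:
```python
from h import *
p,M=st();print(np.round(bot.get_obs()['q'],3))
az=np.arctan2(M[1,2],M[0,2]);print('azim',np.degrees(az),'tilt',np.degrees(np.arccos(-M[2,2])))
to((.48,.165,.26))
```

```text
t 21.75 p [0.43   0.3295 0.2875] psi 80.0 zaxis [ 0.065  0.416 -0.907] F [ 1.7 -0.5 -0.1] w 10.0 g 68.2
[ 0.085  0.172 -0.741  2.005 -0.287  0.716 -0.613]
azim 81.10871362268077 tilt 24.90518495189669
t 21.75 p [0.43   0.3295 0.2875] psi 80.0 zaxis [ 0.065  0.416 -0.907] F [ 1.7 -0.5 -0.1] w 10.0 g 68.2
-> [0.48  0.165 0.26 ] tool mm [-150.7   77.4  -40.2] world mm [  50.  -164.5  -27.5]
```

Call:
{"api": "jog_arm", "payload": {
  "rows": [
    {"x":-10,"y":5,"z":-3,"ax":0,"ay":0,"az":0,"fingers":3},
    {"x":-20,"y":9,"z":-5,"ax":0,"ay":0,"az":0,"fingers":3},
    {"x":-22,"y":10,"z":-6,"ax":0,"ay":0,"az":0,"fingers":3},
    {"x":-22,"y":10,"z":-6,"ax":0,"ay":0,"az":0,"fingers":3},
    {"x":-22,"y":10,"z":-6,"ax":0,"ay":0,"az":0,"fingers":3},
    {"x":-22,"y":10,"z":-6,"ax":0,"ay":0,"az":0,"fingers":3},
    {"x":-20,"y":10,"z":-5,"ax":0,"ay":0,"az":0,"fingers":3},
    {"x":-12,"y":6,"z":-3,"ax":0,"ay":0,"az":0,"fingers":3}
  ],
  "force": 70
}}

```text
t: 22.55
eef_pos: [0.4721, 0.1653, 0.2599]
tool_rot: [-0.141, 0.749, 0.627, 0.163]
contact_force: [0.6, 0.0, -1.0]
gripper_width: 0.112
grasp_force: 68.2
```

Call:
{"api": "jog_arm", "payload": {
  "rows": [
    {"x":0,"y":0,"z":0,"ax":0,"ay":2,"az":0,"fingers":3},
    {"x":0,"y":0,"z":0,"ax":0,"ay":3,"az":0,"fingers":3},
    {"x":0,"y":0,"z":0,"ax":0,"ay":4,"az":0,"fingers":3},
    {"x":0,"y":0,"z":0,"ax":0,"ay":4,"az":0,"fingers":3},
    {"x":0,"y":0,"z":0,"ax":0,"ay":4,"az":0,"fingers":3},
    {"x":0,"y":0,"z":0,"ax":0,"ay":4,"az":0,"fingers":3},
    {"x":0,"y":0,"z":0,"ax":0,"ay":3,"az":0,"fingers":3},
    {"x":0,"y":0,"z":0,"ax":0,"ay":1,"az":0,"fingers":3}
  ],
  "force": 70
}}

```text
t: 23.35
eef_pos: [0.4715, 0.1665, 0.2597]
tool_rot: [-0.274, 0.696, 0.581, 0.322]
contact_force: [0.6, 0.2, -0.4]
gripper_width: 0.116
grasp_force: 68.5
```

Run:
```python
from h import *
cam('top');p,M=st();print(np.round(bot.get_obs()['q'],3))
az=np.arctan2(M[1,2],M[0,2]);print('azim',np.degrees(az),'tilt',np.degrees(np.arccos(-M[2,2])))
u=M@np.array([-.643,0,-.766]);print('u',u,'mid',p-.015*u)
# measure pin from pictures: endpoints side/top/wrist
t=cam('top');s=cam('side');w=cam('wrist')
import pickle;pickle.dump((t,s,w),open('c3.pkl','wb'))
A,B=p+.038*u,p-.068*u
for c in(t,s,w): print(c['n'],np.round([proj(c,A),proj(c,B)],1).tolist())
```

```text
t 23.4 p [0.4714 0.1665 0.2596] psi 79.4 zaxis [ 0.129  0.755 -0.643] F [-1.2 -0.  -1. ] w 9.6 g 68.5
[ 0.697  0.323 -0.789  2.156 -0.951  0.794  0.485]
azim 80.29641844685692 tilt 49.952145800069374
u [-1.74738525e-01 -9.84718743e-01  6.67382354e-04] mid [0.47402414 0.18130039 0.25958132]
top [[226.4, 200.5], [180.0, 194.0]]
side [[276.3, 156.8], [259.9, 179.1]]
wrist [[252.8, 343.0], [253.4, 153.1]]
```

Run:
```python
from h import *
import pickle
t,s,w=pickle.load(open('c3.pkl','rb'))
g=lambda c:cv2.cvtColor(c['pixels'],cv2.COLOR_RGB2GRAY).astype(int)
G=g(w);print('wrist col253',G[130:190:2,253].tolist());
for y in(160,170,180): print(y,G[y,232:276:2].tolist())
# profiles along predicted axis in side/top, and across
A=np.array([276.3,156.8]);B=np.array([259.9,179.1])
G=g(s);print('side',[(G[int(round(v)),int(round(u))]) for u,v in (A+(B-A)*k for k in np.linspace(-.3,1.4,35))])
for y in range(164,188,2): print('side',y,G[y,248:284].tolist())
A=np.array([226.4,200.5]);B=np.array([180.,194.]);G=g(t)
for x in(178,180,184,188,192,196): print('top',x,G[180:208,x].tolist())
for y in (192,194,196):print('topx',y,G[y,170:205].tolist())
```

```text
wrist col253 [214, 214, 214, 213, 213, 213, 195, 155, 155, 155, 156, 156, 157, 157, 156, 157, 157, 155, 158, 158, 157, 158, 156, 157, 157, 157, 159, 156, 157, 157]
160 [138, 21, 20, 22, 18, 19, 86, 123, 144, 152, 154, 157, 151, 145, 134, 108, 156, 216, 214, 213, 215, 212]
170 [21, 21, 21, 19, 22, 23, 96, 124, 133, 153, 154, 156, 152, 144, 135, 110, 125, 215, 213, 213, 213, 214]
180 [21, 14, 9, 8, 10, 24, 103, 128, 147, 152, 154, 156, 151, 145, 133, 115, 71, 9, 10, 11, 10, 100]
side [np.int64(13), np.int64(16), np.int64(15), np.int64(15), np.int64(15), np.int64(38), np.int64(70), np.int64(76), np.int64(78), np.int64(75), np.int64(68), np.int64(64), np.int64(69), np.int64(76), np.int64(84), np.int64(88), np.int64(88), np.int64(90), np.int64(89), np.int64(89), np.int64(89), np.int64(86), np.int64(87), np.int64(87), np.int64(78), np.int64(60), np.int64(54), np.int64(90), np.int64(131), np.int64(142), np.int64(144), np.int64(143), np.int64(142), np.int64(141), np.int64(141)]
side 164 [146, 147, 144, 126, 86, 41, 20, 17, 16, 16, 15, 16, 16, 18, 17, 23, 44, 69, 77, 61, 48, 58, 73, 75, 73, 8
[... 2666 characters left out ...]
61]
top 196 [174, 173, 173, 173, 173, 174, 172, 172, 175, 173, 162, 129, 96, 101, 123, 128, 125, 127, 145, 159, 163, 164, 164, 162, 164, 165, 164, 163]
topx 192 [174, 174, 175, 175, 174, 175, 176, 173, 170, 160, 143, 135, 132, 131, 130, 130, 132, 132, 129, 124, 115, 106, 103, 98, 96, 93, 96, 98, 106, 110, 115, 119, 120, 119, 113]
topx 194 [173, 174, 175, 173, 174, 175, 174, 173, 169, 153, 133, 123, 120, 119, 125, 128, 128, 129, 129, 128, 128, 127, 127, 125, 126, 124, 123, 119, 117, 112, 108, 103, 103, 102, 96]
topx 196 [175, 174, 174, 174, 175, 175, 174, 173, 172, 165, 157, 149, 147, 145, 144, 140, 133, 128, 119, 111, 106, 111, 119, 124, 121, 123, 125, 126, 128, 128, 127, 125, 128, 126, 126]
```

Run:
```python
from h import *
import pickle
t,s,w=pickle.load(open('c3.pkl','rb'))
p,M=st()
for da in(-4,-2,0,2,4):
    a=np.radians(40+da);u=M@np.array([-np.sin(a),0,-np.cos(a)]);n=M@np.array([np.cos(a),0,-np.sin(a)]);B=p-.068*u
    print(da,'wrist rim',np.round(proj(w,B+.006*n),1),'side',np.round(proj(s,B),1),'top',np.round(proj(t,B),1),'shank px wid at -.05',)
print(tri(ray(t,179.5,193.7),ray(s,260.7,180)),p)
o=bot.get_obs();print(np.abs(o['joint_vel']).max())
```

```text
t 23.55 p [0.4714 0.1675 0.2604] psi 79.7 zaxis [ 0.129  0.753 -0.645] F [-0.1 -0.1 -0.3] w 10.0 g 68.4
-4 wrist rim [253.  149.5] side [259.9 180.8] top [179.9 194.4] shank px wid at -.05
-2 wrist rim [253.  146.9] side [259.9 180. ] top [179.7 194.2] shank px wid at -.05
0 wrist rim [252.9 144.3] side [259.9 179.1] top [179.5 194. ] shank px wid at -.05
2 wrist rim [252.9 141.7] side [259.9 178.2] top [179.4 193.7] shank px wid at -.05
4 wrist rim [252.9 139.3] side [259.9 177.3] top [179.3 193.5] shank px wid at -.05
(array([0.48269559, 0.23466329, 0.25837548]), np.float64(0.0028766373655004667)) [0.47143518 0.1675201  0.26035173]
0.008893403396568378
```

The pin is level to about 1–2°, with its middle about 4 mm from the tile centre at 0.26 m. I'll hold one call to settle, then hand in.

Call:
{"api": "jog_arm", "payload": {
  "rows": [
    {"x":0,"y":0,"z":0,"ax":0,"ay":0,"az":0,"fingers":3},
    {"x":0,"y":0,"z":0,"ax":0,"ay":0,"az":0,"fingers":3},
    {"x":0,"y":0,"z":0,"ax":0,"ay":0,"az":0,"fingers":3},
    {"x":0,"y":0,"z":0,"ax":0,"ay":0,"az":0,"fingers":3},
    {"x":0,"y":0,"z":0,"ax":0,"ay":0,"az":0,"fingers":3},
    {"x":0,"y":0,"z":0,"ax":0,"ay":0,"az":0,"fingers":3},
    {"x":0,"y":0,"z":0,"ax":0,"ay":0,"az":0,"fingers":3},
    {"x":0,"y":0,"z":0,"ax":0,"ay":0,"az":0,"fingers":3}
  ],
  "force": 70
}}

```text
t: 24.35
eef_pos: [0.4711, 0.167, 0.2599]
tool_rot: [-0.273, 0.696, 0.582, 0.321]
contact_force: [0.1, 0.2, -0.8]
gripper_width: 0.114
grasp_force: 68.4
```

```bash
python3 -c "
from h import *
st();print(bot.hand_in())"
```

```text
t 24.35 p [0.4711 0.167  0.2599] psi 79.6 zaxis [ 0.129  0.753 -0.645] F [ 0.1  0.2 -0.8] w 9.8 g 68.4
the job is handed in; nothing more can be done
None
```

I handed the job in at 24.4 s, verdict not returned: the bushing, washer and clip are in the blue bin, and the gripper holds the pin still, level to about 1–2°, its middle over the tile at 0.26 m.

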